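Clamp the screw jar and unscrew its tight cap

ROBOT

A 6-joint arm with a two-finger parallel gripper is mounted at the origin on a cart in front of the work surface, level with it; the furniture and walls round the work are solid. World frame = base frame: x ahead of the robot, y to its left, z up, the work surface at z = 0. Lengths are in m, angles in rad, forces in N, time in s.
With the tool pointing down it reaches from about 0.3 to 0.875 m from the base axis. Payload 6.4 kg.
Tool frame: the origin (TCP) lies at the very end of the fingers, on their centre line; the grasp point (between the pads) lies 19 mm behind it (arm.tcp_to_grasp is the distance from the TCP to the grasp point, in m); z points along the fingers, y is the line along which they close (so a half turn about z gives the same grasp; the last joint's range is limited). The gripper opens to 88 mm and grips with 3 to 60 N. Pads are 18 mm wide; open, the fingers measure 123 mm over their backs; the gripper's body (75 mm by 187 mm) begins 45 mm behind the grasp point.
Start: joints at [1.069, 0.181, 1.607, -0, 1.354, -0.206], TCP at [0.168, 0.55, 0.239] pointing down, gripper open.
Joint ranges: [-2.99, 2.99], [-0.89, 2.07], [0.3, 2.58], [-1.14, 4.28], [0, 2.63], [-3.12, 3.12]. Speed limits (rad/s): [2.57, 2.57, 3.01, 3.14, 3.14, 3.14].

INTERFACE

Orientations are given as a unit quaternion [x, y, z, w].
In Python, from cell import monitor, viewer, arm gives the robot as it stands.
- The arm moves only by the tool carry_out, never from a script. Its argument "targets" is a list of rows, each an object of numbers: "dx", "dy", "dz": the shift along the tool's x, y, z in mm; "roll": the turn about the tool's z in rad; "jaw": the closure, from -1 (fully open) to 1 (shut). In form: [{"dx": .., "dy": .., "dz": .., "roll": .., "jaw": ..}, ...]. A call has 1 to 12 rows; each row shifts and turns the commanded pose from where the row before left it, along the tool's axes as they then stand; what a row does not reach is not made up. A row lasts 1/10 s, in which the tool goes at most 50 mm and 8.59 degrees, less where a joint would pass 70% of its speed; a pose out of reach is approached as far as the arm can. A call is refused whole if a number of a shift passes 50 or a number of a turn 0.15, either way. A call with a gripper value outside its range is refused whole. The fingers move at their own pace and stop on an object; "force" is the grip in N (left out, the last holds). Time passes only in rows, so rows that do not move let the fingers close. It gives the time, the measured TCP pose, the force, the opening and the grip force at its end, in the units of the state.
- monitor.sense(): the state, without advancing time (a new reading comes with each control period).
- viewer.camera(name): name is "scene" or "side" or "wrist"; returns (picture, depth): 384x512x3 uint8, red, green, blue; 384x512 float32, m along the optical axis (not along the pixel's ray), 0 where there is no reading.
- viewer.camera_params(name): a dict with "intrinsics" (3x3 intrinsics, pixels), "k1" (the pictures are not rectified: a ray, as slopes to the right and down, at radius r is drawn at 1 + k1 r^2 times it, then the intrinsics apply), "rvec" (rotation vector, rad) and "tvec" (3), from world to camera coordinates, as OpenCV has them; the wrist camera has in their place "hand_eye" (4x4, takes a point from camera to tool coordinates, whose origin is the TCP and whose axes are the flange's). Camera axes: x right, y down, z forward; pixel columns grow to the right and rows downward; lengths in m; the calibration is good to about 2 mm. A picture is of the moment at which its call begins: read the wrist's pose just before it. camera_params takes no time and is no camera call.
- arm.sign_off(): hands the job in; it is judged then, once.
The state is a dict: "clock": time; "joint_positions": joint angles; "joint_velocities": joint speeds; "joint_efforts": joint torques, N m; "tool_pos": TCP position; "eef_rot": TCP orientation; "contact_force": force on the tool from outside, world axes, zero at the start; "moment": the same for the moment, N m; "width": opening from 0.0 (shut) to 1.0 (fully open); "grasp_force": force on a finger pad.
Only numpy, scipy, OpenCV 4.12 (cv2) and the standard library are available. Lean on these libraries where they do the work, as an engineer would, in place of code of your own. Each camera call takes 0.05 s, during which the arm holds its last target. There are 200 camera calls.

TASK

The jar of screws stands loose in the holding jig: swing the cam lever fully over so that the jaw clamps the jar in its V, then unscrew the tight cap (anticlockwise) until its thread lets go. Lift the cap off and finish while holding it in the gripper, level and a few centimetres above the open jar, touching nothing else; the jar stays clamped and upright on the jig's board, and the other things on the bench stay where they are.

Things in the scene. Friction and masses are not known exactly. Their poses are not given: they have to be found in the camera images.
- jig: fixed holding jig on the bench: 136 x 225 mm plywood board, 15 mm thick, with a rubber-lined V cradle (top 71 mm above the bench) at its -y end, a sliding jaw facing the V, and a wooden cam with lever behind the jaw. Origin: on the bench under the jar's axis when the jar is home in the V. +y points from V to jaw and cam (robot's left), z up. Turned by up to 0.2 rad.
- jaw: sliding wooden jaw, 90 mm wide, 22 mm thick, top 67 mm above the bench, with a springy rubber pad facing the jar. Origin: centre of its underside. The cam pushes it along the jig's -y against the jar; fully clamped it presses with 20 to 30 N.
- cam_lever (a joint): angle of the cam lever about its upright pivot, rad: 0 to 0.25 at the start (open); grows anticlockwise seen from above, the free end coming towards the robot; 1.5 is fully over, at its stop. The jaw advances by 6 mm a rad and begins to grip the jar at about 1.1; the cam stays where it is left. Takes 3 to 6 N at the knob.
- lever_pivot (a point): point on the lever's upright pivot axis at the height of the knob's grip point (63 mm above the bench); fixed to the jig, 91.5 mm from its origin along its +y.
- lever_knob (a point): grip point of the upright wooden knob on the lever's free end, on its axis, 110 mm from the pivot, 63 mm above the bench. The knob is round, 26 mm in diameter, from 43 to 83 mm above the bench; the lever arm under it is 22 mm wide. At lever angle q it lies from the pivot in the direction 0.96 + q rad, anticlockwise from the jig's +x.
- jar: glass screw-top jar holding screws, 70 mm in diameter, 104 mm high without its cap, about 0.4 kg, standing upright on the jig's board (15 mm above the bench), loose between V and jaw. Origin: centre of its underside, z up. While it is loose it turns with the cap.
- jar_mouth (a point): centre of the jar's rim, 104 mm above its underside.
- cap: metal screw cap, knurled edge, 63 mm in diameter, 18 mm high, screwed tight. Origin: centre of the skirt's lower edge, z up; tight, it is 13.5 mm below the rim, 105 mm above the bench. It has a coarse thread: 0.5 N m turns it anticlockwise from above; it rises 2.5 mm, is free after 0.9 to 1 rad from the start and lifts straight off from there to 1.45 rad, where it meets a stop.
- screw_tin: bystander: open grey tin of screws, 85 mm across, 33 mm high, right of the jig
- screwdriver: bystander: screwdriver, 236 mm long, lying right of the jig
- masking_tape: bystander: roll of masking tape, 96 mm across, 25 mm high, lying flat at the right
- tape_measure: bystander: tape measure, 97 x 34 x 68 mm, left of the jig
- pencil: bystander: pencil, 142 mm long, 7 mm thick, lying in front of the jig

How it is judged:
On the way, in this order (a step that is already met when the one before it is completed fails the run):
1. the jar is clamped (lever over, jaw pressing on the jar) with the cap still tight (value of joint cam_lever above 1.3 rad and contact force between jaw and jar above 10 N and z of cap in the frame of jar below 0.093 m and angle between the x axis of cap and the x axis of jar, either way round below 0.3 rad), for 0.2 s.
2. with the jar clamped, the cap has been turned most of the way out of its thread, still sitting on the jar (value of joint cam_lever above 1.3 rad and contact force between jaw and jar above 10 N and angle between the x axis of cap and the x axis of jar, either way round above 0.75 rad and z of cap in the frame of jar below 0.101 m), for 0.1 s.
At the end, for the whole second after the job is handed in: Lever past 1.3 rad, jaw on jar over 10 N; cap held still in the fingers, level within 0.2 rad, its edge 5 to 71 mm above the rim, within 25 mm of the jar's axis; cap and robot clear of jar and jig; jar upright (0.1 rad), on the board (5 mm) and within 6 mm of its seat (value of joint cam_lever above 1.3 rad and contact force between jaw and jar above 10 N and z of cap in the frame of jar between 0.109 and 0.175 m and horizontal distance between cap and jar_mouth below 0.025 m and angle between cap's own z axis and vertical below 0.2 rad and linear speed of cap below 0.02 m/s and contact force between the fingers and cap above 2 N and contact force between each of cap, the arm, the fingers and jar below 0.1 N and contact force between each of cap, the arm, the fingers and jig below 0.1 N and angle between jar's own z axis and vertical below 0.1 rad and z of jar in the frame of jig between 0.01 and 0.02 m and horizontal distance between jar and jig below 0.006 m); the arm keeps its last pose, push and grip.
It fails at once if the jar is lifted out of the cradle or tipped (z of jar in the frame of jig above 0.035 m or angle between jar's own z axis and vertical above 0.3 rad).
It fails at once if another thing on the bench is knocked away (over 4 cm) (distance of any of screw_tin, screwdriver, masking_tape, tape_measure, pencil from where it was at the start of the episode above 0.04 m).
It also fails if it takes over 45 s, if anything falls off the work surface, if the arm or the gripper's body presses on something with over 40 N, if the wrist force passes 120 N, or if a joint passes its speed limit or range.

## Working session

There is one attempt and no reset: what is moved stays moved. The work goes in short steps, Python scripts to look and compute and a tool call to move; the robot and the scene stay as the last step left them, time stands still between calls to the robot, and variables do not carry over. Pictures are saved under pics/ and viewed, at most 10 in all, crops included, and the job is handed in when it is done.

Besides the shell and the picture viewer there is one more tool, called after ">>>" as name(argument=value, ...) on one line, values as JSON. carry_out: Moves the arm, as the interface text tells. Its arguments: {"type":"object","properties":{"targets":{"type":"array","items":{"type":"object","properties":{"dx":{"type":"number"},"dy":{"type":"number"},"dz":{"type":"number"},"roll":{"type":"number"},"jaw":{"type":"number"}}}},"force":{"type":"number"}},"required":["targets"]}

```bash
mkdir -p pics
cat > h.py <<'E'
import numpy as np, cv2
from cell import monitor, viewer, arm
from scipy.spatial.transform import Rotation as R
def cam(name):
    s=monitor.sense(); p=viewer.camera_params(name); im,d=viewer.camera(name)
    K=np.array(p["intrinsics"]); k1=p["k1"]
    if "hand_eye" in p:
        T=np.eye(4);T[:3,:3]=R.from_quat(s["eef_rot"]).as_matrix();T[:3,3]=s["tool_pos"]
        T=T@np.array(p["hand_eye"])
    else:
        Rm=R.from_rotvec(np.ravel(p["rvec"])).as_matrix();T=np.eye(4);T[:3,:3]=Rm.T;T[:3,3]=-Rm.T@np.ravel(p["tvec"])
    return im,d,K,k1,T
def rays(uv,K,k1,T):
    uv=np.atleast_2d(np.float64(uv))
    x=cv2.undistortPoints(uv[:,None],K,np.array([k1,0,0,0.]))[:,0]
    return T[:3,3],np.c_[x,np.ones(len(x))]@T[:3,:3].T
def onplane(uv,z,K,k1,T):
    o,d=rays(uv,K,k1,T); return o+d*((z-o[2])/d[:,2])[:,None]
def cloud(d,K,k1,T):
    v,u=np.mgrid[:d.shape[0],:d.shape[1]]
    o,r=rays(np.c_[u.ravel(),v.ravel()],K,k1,T)
    P=o+r*d.reshape(-1,1); P[d.ravel()==0]=np.nan
    return P.reshape(d.shape+(3,))
E
python3 - <<'E'
from h import *
s=monitor.sense(); print({k:np.round(v,3) for k,v in s.items()})
L=[]
for n in("scene","side","wrist"):
    im,d,K,k1,T=cam(n); np.savez(f"{n}.npz",im=im,d=d,K=K,k1=k1,T=T); print(n,T.round(3).tolist(),(d>0).mean()); cv2.imwrite(f"pics/{n}0.png",im[...,::-1])
E
```

```text
{'clock': np.float64(0.0), 'joint_positions': array([ 1.069,  0.182,  1.608,  0.   ,  1.354, -0.206]), 'joint_velocities': array([ 0.001,  0.001,  0.   , -0.   , -0.   , -0.   ]), 'joint_efforts': array([-1.0000e-03, -4.3389e+01, -3.4184e+01,  7.0000e-02,  3.9000e-02,
       -0.0000e+00]), 'tool_pos': array([0.167, 0.55 , 0.238]), 'eef_rot': array([ 0.147,  0.989, -0.001, -0.   ]), 'contact_force': array([-0.425, -0.758, -0.279]), 'moment': array([ 0.   , -0.029,  0.01 ]), 'grasp_force': np.float64(0.0), 'width': np.float64(1.0)}
scene [[0.495, -0.377, 0.782, -0.318], [-0.869, -0.212, 0.448, -0.431], [-0.003, -0.902, -0.433, 0.556], [0.0, 0.0, 0.0, 1.0]] 0.9406789143880209
side [[0.999, -0.012, 0.033, 0.46], [-0.034, -0.545, 0.838, -0.761], [0.007, -0.838, -0.545, 0.617], [0.0, 0.0, 0.0, 1.0]] 0.8826649983723959
wrist [[0.292, 0.912, 0.288, 0.093], [0.956, -0.278, -0.089, 0.572], [-0.001, 0.302, -0.953, 0.384], [0.0, 0.0, 0.0, 1.0]] 0.99591064453125
```

View pics/scene0.png

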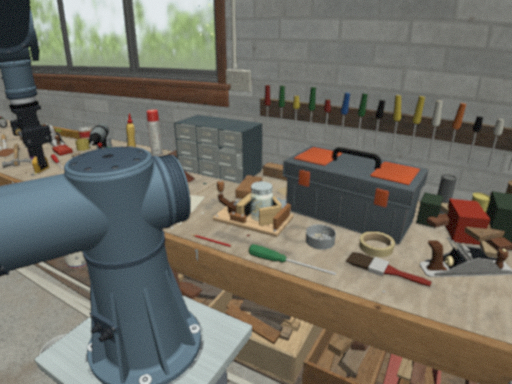

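View pics/side0.png

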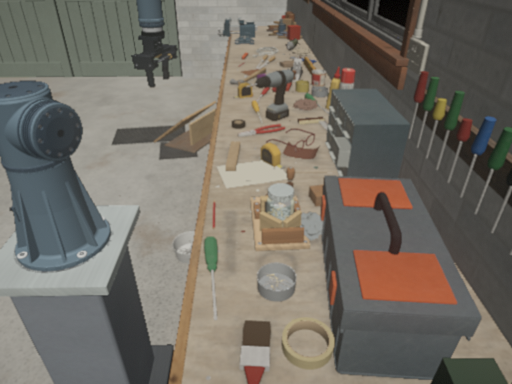

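The scene view has the jig with jar at about (258,205); the side view has it at about (280,215), with the cap at (281,190) and the toolbox close behind. I'll measure from the depth and look at crops.

Run:
```python
from h import *
def ld(n): f=np.load(n+".npz"); return f["im"],f["d"],f["K"],float(f["k1"]),f["T"]
for n,(u0,u1,v0,v1) in {"scene":(205,305,165,240),"side":(230,345,165,265)}.items():
    im,d,K,k1,T=ld(n); P=cloud(d,K,k1,T)
    C=cv2.resize(im[v0:v1,u0:u1],None,fx=6 if n=="scene" else 5,fy=6 if n=="scene" else 5,interpolation=cv2.INTER_CUBIC); cv2.imwrite(f"pics/{n}_c.png",C[...,::-1])
    Q=P[v0:v1,u0:u1].reshape(-1,3)
    for a,b in((.117,.135),(.06,.09),(.01,.02)):
        m=(Q[:,2]>a)&(Q[:,2]<b)&(Q[:,0]<.75)&(Q[:,1]<.3); q=Q[m]
        print(n,a,b,m.sum(),np.nanmedian(q,0).round(4),np.percentile(q,[3,97],axis=0).round(3).tolist())
```

```text
scene 0.117 0.135 267 [0.5556 0.0108 0.1223] [[0.514, -0.071, 0.118], [0.643, 0.053, 0.134]]
scene 0.06 0.09 669 [0.5486 0.0052 0.0698] [[0.498, -0.063, 0.061], [0.734, 0.263, 0.089]]
scene 0.01 0.02 667 [0.504  0.0415 0.0128] [[0.475, -0.055, 0.01], [0.65, 0.192, 0.02]]
side 0.117 0.135 403 [0.5492 0.0192 0.1255] [[0.518, -0.18, 0.118], [0.628, 0.059, 0.132]]
side 0.06 0.09 777 [0.5535 0.001  0.0713] [[0.5, -0.141, 0.061], [0.645, 0.216, 0.088]]
side 0.01 0.02 724 [ 0.5224 -0.022   0.0157] [[0.475, -0.052, 0.011], [0.656, 0.167, 0.019]]
```

View pics/scene_c.png

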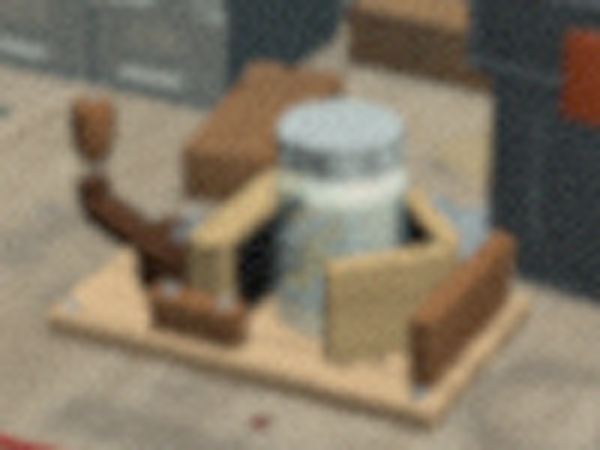

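View pics/side_c.png

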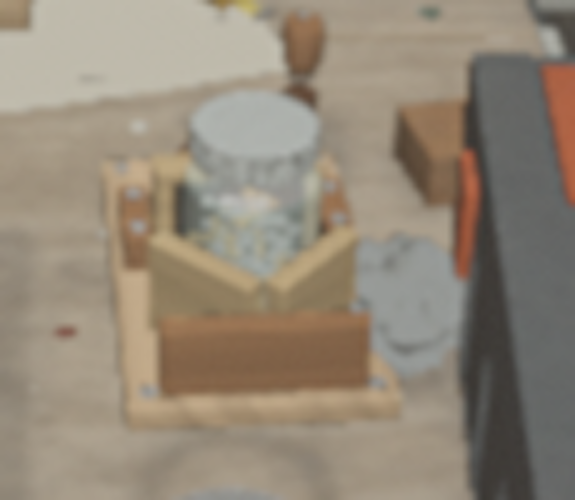

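Scene crop: cap top centre at (341,128), knob at (94,128), board corners at (50,320), (432,412) and (530,305). Side crop: cap top at (255,127), knob at (303,42), board corners at (105,165), (130,408) and (398,395). Triangulating these.

```bash
cat >> h.py <<'E'
def ld(n): f=np.load(n+".npz"); return f["im"],f["d"],f["K"],float(f["k1"]),f["T"]
def tri(*ods):
    A=0;b=0
    for o,d in ods:
        d=d.ravel()/np.linalg.norm(d);M=np.eye(3)-np.outer(d,d);A=A+M;b=b+M@o
    x=np.linalg.solve(A,b); return x.round(4),[round(float(np.linalg.norm(np.cross(x-o,d.ravel()/np.linalg.norm(d)))),4) for o,d in ods]
E
python3 - <<'E'
from h import *
S=ld("scene")[2:];D=ld("side")[2:]
s=lambda p:np.array([205+(p[0]-2.5)/6,165+(p[1]-2.5)/6]); e=lambda p:np.array([230+(p[0]-2)/5,165+(p[1]-2)/5])
for a,b,n in(((341,128),(255,127),"cap"),((94,128),(303,42),"knob")): print(n,tri(rays(s(a),*S),rays(e(b),*D)))
print("scene corners",onplane([s(p) for p in((50,320),(432,412),(530,305))],.015,*S).round(3).tolist())
print("side corners",onplane([e(p) for p in((105,165),(130,408),(398,395))],.015,*D).round(3).tolist())
E
```

```text
cap (array([0.5459, 0.0322, 0.1211]), [0.0014, 0.0014])
knob (array([0.5922, 0.2181, 0.0633]), [0.0021, 0.0021])
scene corners [[0.462, 0.158, 0.015], [0.478, -0.056, 0.015], [0.6, -0.054, 0.015]]
side corners [[0.474, 0.165, 0.015], [0.483, -0.051, 0.015], [0.614, -0.045, 0.015]]
```

>>> carry_out(targets=[{"dx": -36, "dy": -24}, {"dx": -36, "dy": -24}, {"dx": -36, "dy": -24}, {"dx": -36, "dy": -24}, {"dx": -36, "dy": -24}, {"dx": -36, "dy": -24}, {"dx": -36, "dy": -24}, {"dx": -36, "dy": -24}, {"dx": -36, "dy": -24}, {"dx": -36, "dy": -24}, {"dx": -36, "dy": -24}, {"dx": -36, "dy": -24}])

```text
invalid input at $.targets[0]: expected keys dx, dy, dz, roll, jaw
```

Run:
```python
from h import *
s=monitor.sense(); print(s["clock"],s["tool_pos"].round(4),s["eef_rot"].round(3),s["joint_positions"].round(3))
im,d,K,k1,T=cam("wrist"); np.savez("w1.npz",im=im,d=d,K=K,k1=k1,T=T); cv2.imwrite("pics/w1.png",im[...,::-1])
f=ld("side");P=cloud(f[1],*f[2:]).reshape(-1,3)
# obstacles near the knob's sweep
for x in np.arange(.3,.8,.05):
    print(round(x,2),[round(float(np.percentile(q[:,2],95)),2) if len(q:=P[(abs(P[:,0]-x)<.025)&(abs(P[:,1]-y)<.025)])>5 else -1 for y in np.arange(.05,.46,.05)])
```

```text
0.15 [0.1674 0.5497 0.238 ] [ 0.147  0.989 -0.001 -0.   ] [ 1.069  0.181  1.608 -0.     1.354 -0.206]
0.3 [-0.0, 0.0, 0.0, -0.0, 0.0, -1, -1, -1, -1]
0.35 [0.01, 0.01, 0.01, 0.0, 0.0, 0.0, 0.0, 0.0, 0.0]
0.4 [0.0, 0.0, 0.0, 0.0, 0.0, 0.0, 0.02, 0.02, 0.02]
0.45 [0.0, 0.0, 0.01, 0.0, 0.0, 0.0, 0.01, 0.02, 0.02]
0.5 [0.13, 0.07, 0.04, 0.0, 0.0, 0.0, 0.0, 0.06, 0.03]
0.55 [0.13, -1, -1, -1, 0.0, 0.0, 0.03, 0.07, -1]
0.6 [0.1, 0.04, 0.02, 0.08, 0.03, 0.0, 0.01, 0.0, 0.01]
0.65 [0.04, 0.01, 0.04, 0.04, 0.0, 0.0, 0.0, 0.0, 0.01]
0.7 [-1, -1, 0.04, 0.04, 0.09, 0.09, 0.0, 0.0, 0.02]
0.75 [-1, -1, -1, -1, 0.2, 0.21, 0.2, 0.21, 0.21]
```

View pics/w1.png

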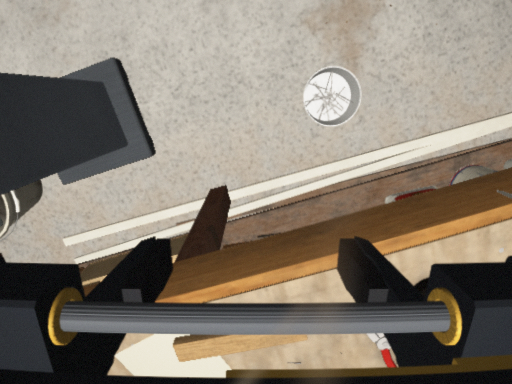

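The wrist picture shows only the floor, since the move was refused and all five keys are needed. The fingers take up the bottom of the picture.

>>> carry_out(targets=[{"dx": -36, "dy": -24, "dz": 0, "roll": 0, "jaw": -1}, {"dx": -36, "dy": -24, "dz": 0, "roll": 0, "jaw": -1}, {"dx": -36, "dy": -24, "dz": 0, "roll": 0, "jaw": -1}, {"dx": -36, "dy": -24, "dz": 0, "roll": 0, "jaw": -1}, {"dx": -36, "dy": -24, "dz": 0, "roll": 0, "jaw": -1}, {"dx": -36, "dy": -24, "dz": 0, "roll": 0, "jaw": -1}, {"dx": -36, "dy": -24, "dz": 0, "roll": 0, "jaw": -1}, {"dx": -36, "dy": -24, "dz": 0, "roll": 0, "jaw": -1}, {"dx": -36, "dy": -24, "dz": 0, "roll": 0, "jaw": -1}, {"dx": -36, "dy": -24, "dz": 0, "roll": 0, "jaw": -1}, {"dx": -36, "dy": -24, "dz": 0, "roll": 0, "jaw": -1}, {"dx": -36, "dy": -24, "dz": 0, "roll": 0, "jaw": -1}])

```text
clock: 1.4
tool_pos: [0.4977, 0.147, 0.2387]
eef_rot: [0.147, 0.989, 0.0, 0.0]
contact_force: [0.8, 1.1, 0.2]
width: 1.0
grasp_force: 0.0
```

Run:
```python
from h import *
s=monitor.sense(); print(s["clock"],s["tool_pos"].round(4),s["eef_rot"].round(3),s["joint_positions"].round(3))
im,d,K,k1,T=cam("wrist"); np.savez("w1.npz",im=im,d=d,K=K,k1=k1,T=T); cv2.imwrite("pics/w1b.png",im[...,::-1])
```

```text
1.4 [0.4977 0.147  0.2387] [0.147 0.989 0.    0.   ] [ 0.058  0.055  1.746  0.     1.34  -1.217]
```

View pics/w1b.png

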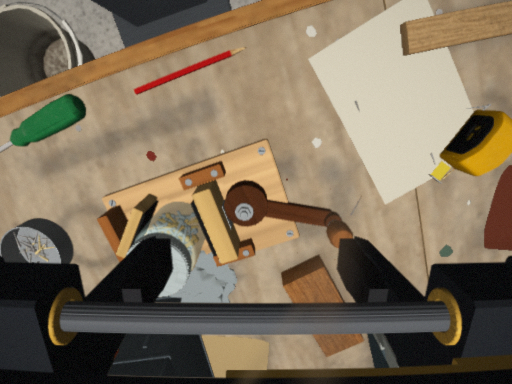

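The wrist picture shows the pivot screw at (243,211), the knob near (340,232) partly behind the right finger, and board corners at (267,140), (298,237) and (101,197). The cap is hidden by the left finger.

Run:
```python
from h import *
im,d,K,k1,T=ld("w1"); P=cloud(d,K,k1,T)
c=onplane([(267,140),(298,237),(101,197)],.015,K,k1,T); print(c.round(4).tolist())
e=c[0]-c[2]; print("yaw",np.arctan2(e[1],e[0])-np.pi/2,np.linalg.norm(e), "yaw2",np.arctan2(*(c[1]-c[0])[1::-1]),np.linalg.norm(c[1]-c[0]))
q=P[209:214,241:246].reshape(-1,3); piv=np.median(q,0); print("pivot",piv.round(4))
# knob: brown points above 0.045 near the expected place
for nm,A in(("wrist",P),("scene",cloud(ld("scene")[1],*ld("scene")[2:])),("side",cloud(ld("side")[1],*ld("side")[2:]))):
    A=A.reshape(-1,3); m=(np.hypot(A[:,0]-.592,A[:,1]-.218)<.03)&(A[:,2]>.05)&(A[:,2]<.1)
    a=A[m]; print(nm,m.sum(),np.median(a,0).round(4),np.percentile(a,[2,98],axis=0).round(3).tolist())
    m=(np.hypot(A[:,0]-.548,A[:,1]-.03)<.05)&(A[:,2]>.117)&(A[:,2]<.13); a=A[m]
    if len(a)>30: (x,y),r=cv2.minEnclosingCircle(np.float32(a[:,:2]));print(" cap",m.sum(),np.median(a,0).round(4),x,y,r)
```

```text
[[0.4727, 0.1698, 0.015], [0.6057, 0.1732, 0.015], [0.4792, -0.0522, 0.015]]
yaw 0.029033056064662333 0.2220779317351769 yaw2 0.025991160407030558 0.1330094724452332
pivot [0.5377 0.1205 0.0503]
wrist 453 [0.5825 0.2154 0.0765] [[0.577, 0.206, 0.056], [0.595, 0.229, 0.083]]
 cap 879 [0.553  0.0527 0.1248] 0.5444961190223694 0.03276671841740608 0.03210793808102608
scene 70 [0.5825 0.2104 0.0674] [[0.575, 0.203, 0.052], [0.6, 0.224, 0.08]]
 cap 168 [0.5385 0.0262 0.1219] 0.5438925623893738 0.02740686945617199 0.03258556127548218
side 99 [0.5901 0.2104 0.0722] [[0.579, 0.205, 0.05], [0.603, 0.221, 0.085]]
 cap 343 [0.5445 0.0249 0.1253] 0.5440217852592468 0.03158857673406601 0.03342684730887413
```

>>> carry_out(targets=[{"dx": 0, "dy": 0, "dz": 5, "roll": 0.1475, "jaw": -1}, {"dx": 0, "dy": 0, "dz": 5, "roll": 0.1475, "jaw": -1}, {"dx": 0, "dy": 0, "dz": 5, "roll": 0.1475, "jaw": -1}, {"dx": 0, "dy": 0, "dz": 5, "roll": 0.1475, "jaw": -1}, {"dx": 0, "dy": 0, "dz": 5, "roll": 0.1475, "jaw": -1}, {"dx": 0, "dy": 0, "dz": 5, "roll": 0.1475, "jaw": -1}, {"dx": 0, "dy": 0, "dz": 5, "roll": 0.1475, "jaw": -1}, {"dx": 0, "dy": 0, "dz": 5, "roll": 0.1475, "jaw": -1}, {"dx": 0, "dy": 0, "dz": 5, "roll": 0.1475, "jaw": -1}, {"dx": 0, "dy": 0, "dz": 5, "roll": 0.1475, "jaw": -1}, {"dx": 0, "dy": 0, "dz": 5, "roll": 0.1475, "jaw": -1}, {"dx": 0, "dy": 0, "dz": 5, "roll": 0.1475, "jaw": -1}])

```text
clock: 2.65
tool_pos: [0.4966, 0.1488, 0.1783]
eef_rot: [0.86, 0.51, -0.0, -0.0]
contact_force: [-0.3, 0.3, 0.4]
width: 0.997
grasp_force: 0.0
```

```bash
cat >> h.py <<'E'
def go(x,y,z):
    s=monitor.sense();M=R.from_quat(s["eef_rot"]).as_matrix();w=np.array([x,y,z])-s["tool_pos"]
    print("clock",s["clock"],"pos",s["tool_pos"].round(4),"yaw",round(float(np.arctan2(M[1,1],M[0,1])),3),"tilt",M[:,2].round(3),"j",s["joint_positions"].round(2),"f",s["contact_force"].round(1)); print("tool mm",(M.T@w*1000).round(1))
E
python3 -c "
from h import *
go(.590,.217,.13)
im,d,K,k1,T=cam('wrist'); P=cloud(d,K,k1,T).reshape(-1,3); np.savez('w2.npz',im=im,d=d,K=K,k1=k1,T=T)
m=(np.hypot(P[:,0]-.592,P[:,1]-.218)<.03)&(P[:,2]>.05)&(P[:,2]<.1);a=P[m];print(m.sum());print(np.percentile(a,[2,50,98],axis=0).round(4)); a=a[a[:,2]>.077]; print(cv2.minEnclosingCircle(np.float32(a[:,:2])) if len(a) else 0)
cv2.imwrite('pics/w2.png',im[...,::-1])
"
```

```text
clock 2.65 pos [0.4966 0.1488 0.1783] yaw -0.501 tilt [-0. -0. -1.] j [ 0.06  0.12  1.81 -0.    1.22  0.56] f [-0.3  0.3  0.4]
tool mm [104.7  49.2  48.3]
1113
[[0.5778 0.2067 0.0591]
 [0.5881 0.2184 0.081 ]
 [0.601  0.2298 0.0847]]
((0.5907615423202515, 0.21875551342964172), 0.012590901926159859)
```

View pics/w2.png

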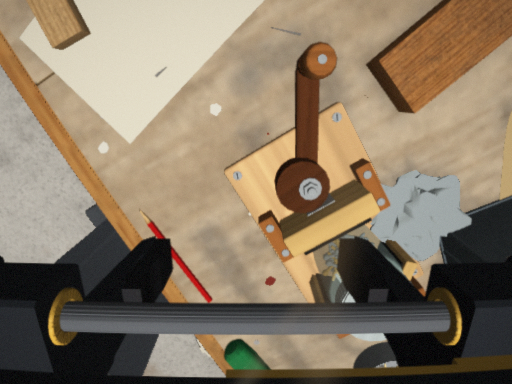

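The knob top is plainly visible at (321,60), with the pivot at (311,188); the knob stands at (0.5905, 0.2185). I'll go over it and grip lightly.

>>> carry_out(targets=[{"dx": 26.5, "dy": 12.3, "dz": 0, "roll": 0, "jaw": -0.2}, {"dx": 26.5, "dy": 12.3, "dz": 0, "roll": 0, "jaw": -0.2}, {"dx": 26.5, "dy": 12.3, "dz": 0, "roll": 0, "jaw": -0.2}, {"dx": 26.5, "dy": 12.3, "dz": 0, "roll": 0, "jaw": -0.2}, {"dx": 0, "dy": 0, "dz": 25, "roll": 0, "jaw": -0.2}, {"dx": 0, "dy": 0, "dz": 25, "roll": 0, "jaw": -0.2}, {"dx": 0, "dy": 0, "dz": 25, "roll": 0, "jaw": -0.2}, {"dx": 0, "dy": 0, "dz": 25, "roll": 0, "jaw": -0.2}, {"dx": 0, "dy": 0, "dz": 15, "roll": 0, "jaw": -0.2}, {"dx": 0, "dy": 0, "dz": 15, "roll": 0, "jaw": -0.2}, {"dx": 0, "dy": 0, "dz": 0, "roll": 0, "jaw": -0.2}], force=15)

```text
clock: 3.8
tool_pos: [0.5891, 0.2183, 0.0467]
eef_rot: [0.859, 0.513, -0.002, -0.001]
contact_force: [0.4, -0.4, 0.6]
width: 0.604
grasp_force: 0.0
```

>>> carry_out(targets=[{"dx": 0, "dy": 0, "dz": 0, "roll": 0, "jaw": 1}, {"dx": 0, "dy": 0, "dz": 0, "roll": 0, "jaw": 1}, {"dx": 0, "dy": 0, "dz": 0, "roll": 0, "jaw": 1}, {"dx": 0, "dy": 0, "dz": 0, "roll": 0, "jaw": 1}])

```text
clock: 4.2
tool_pos: [0.5912, 0.2188, 0.0498]
eef_rot: [0.859, 0.512, 0.001, 0.0]
contact_force: [-0.5, -0.5, 2.2]
width: 0.289
grasp_force: 15.0
```

```bash
python3 -c "
from h import *
go(.5905,.2185,.048); s=monitor.sense(); print(s['width'],s['grasp_force'])
p=s['tool_pos'][:2]-np.array([.538,.1205]); print(np.hypot(*p),np.arctan2(p[1],p[0]))"
```

```text
clock 4.2 pos [0.5912 0.2188 0.0498] yaw -0.495 tilt [ 0.002  0.001 -1.   ] j [0.17 0.52 1.58 0.   1.04 0.66] f [-0.5 -0.5  2.2]
tool mm [-0.6 -0.4  1.8]
0.28892645071628087 15.001358790323138
0.11174364970691926 1.0750074580414042
```

>>> carry_out(targets=[{"dx": -0.8, "dy": -13.2, "dz": 0, "roll": -0.12, "jaw": 1}, {"dx": -0.8, "dy": -13.2, "dz": 0, "roll": -0.12, "jaw": 1}, {"dx": -0.8, "dy": -13.2, "dz": 0, "roll": -0.12, "jaw": 1}, {"dx": -0.8, "dy": -13.2, "dz": 0, "roll": -0.12, "jaw": 1}, {"dx": -0.8, "dy": -13.2, "dz": 0, "roll": -0.12, "jaw": 1}, {"dx": -0.8, "dy": -13.2, "dz": 0, "roll": -0.12, "jaw": 1}, {"dx": -0.8, "dy": -13.2, "dz": 0, "roll": -0.12, "jaw": 1}, {"dx": -0.8, "dy": -13.2, "dz": 0, "roll": -0.12, "jaw": 1}, {"dx": -0.8, "dy": -13.2, "dz": 0, "roll": -0.12, "jaw": 1}, {"dx": -0.8, "dy": -13.2, "dz": 0, "roll": -0.12, "jaw": 1}])

```text
clock: 5.2
tool_pos: [0.469, 0.2045, 0.0499]
eef_rot: [0.417, 0.909, 0.001, 0.003]
contact_force: [8.5, -5.7, -4.4]
width: 0.288
grasp_force: 15.0
```

```bash
python3 -c "
from h import *
s=monitor.sense(); a=.96+.028+1.5
go(.538+.11*np.cos(a),.1205+.11*np.sin(a),.048);  print(s['width'],s['grasp_force'])
p=s['tool_pos'][:2]-np.array([.538,.1205]); print(np.hypot(*p),np.arctan2(p[1],p[0])-.988)"
```

```text
clock 5.2 pos [0.469  0.2045 0.0499] yaw 0.71 tilt [ 0.006 -0.001 -1.   ] j [ 0.18  0.3   1.9  -0.    0.94 -0.53] f [ 8.5 -5.7 -4.4]
tool mm [ -1.1 -25.1   1.8]
0.288112607287112 15.010666698217392
0.10872929030215174 1.2705610775138445
```

>>> carry_out(targets=[{"dx": -1.5, "dy": -13, "dz": 0, "roll": -0.12, "jaw": 1}, {"dx": -1.5, "dy": -12, "dz": 0, "roll": -0.11, "jaw": 1}, {"dx": 0, "dy": -2, "dz": 0, "roll": 0, "jaw": 1}, {"dx": 0, "dy": 0, "dz": 0, "roll": 0, "jaw": 1}])

```text
clock: 5.6
tool_pos: [0.4526, 0.1864, 0.05]
eef_rot: [0.313, 0.95, 0.003, 0.003]
contact_force: [8.8, 12.2, -8.5]
width: 0.285
grasp_force: 15.0
```

```bash
python3 -c "
from h import *
s=monitor.sense(); a=.96+.028+1.5
go(.538+.11*np.cos(a),.1205+.11*np.sin(a),.048);  print(s['width'],s['grasp_force'])
p=s['tool_pos'][:2]-np.array([.538,.1205]); print(np.hypot(*p),np.arctan2(p[1],p[0])-.988)"
```

```text
clock 5.6 pos [0.4526 0.1864 0.05  ] yaw 0.934 tilt [ 0.008  0.005 -1.   ] j [ 0.15  0.26  1.96  0.    0.92 -0.79] f [ 8.8 12.2 -8.5]
tool mm [ 2.1 -0.4  2. ]
0.2851111411040849 15.042204789351672
0.10788200697644366 1.496314697186902
```

>>> carry_out(targets=[{"dx": 0, "dy": 1, "dz": 0, "roll": 0, "jaw": -0.2}, {"dx": 0, "dy": 0, "dz": 0, "roll": 0, "jaw": -0.2}, {"dx": 0, "dy": 0, "dz": 0, "roll": 0, "jaw": -0.2}, {"dx": 0, "dy": 0, "dz": -40, "roll": 0, "jaw": -0.4}, {"dx": 0, "dy": 0, "dz": -45, "roll": 0, "jaw": -1}, {"dx": 0, "dy": 0, "dz": -45, "roll": 0, "jaw": -1}])

```text
clock: 6.2
tool_pos: [0.4493, 0.1849, 0.1798]
eef_rot: [0.313, 0.95, -0.001, -0.001]
contact_force: [2.0, 0.6, -0.4]
width: 0.809
grasp_force: 0.0
```

>>> carry_out(targets=[{"dx": -39.5, "dy": -12.4, "dz": -4, "roll": 0, "jaw": -1}, {"dx": -39.5, "dy": -12.4, "dz": -4, "roll": 0, "jaw": -1}, {"dx": -39.5, "dy": -12.4, "dz": -4, "roll": 0, "jaw": -1}, {"dx": -39.5, "dy": -12.4, "dz": -4, "roll": 0, "jaw": -1}, {"dx": -39.5, "dy": -12.4, "dz": -4, "roll": 0, "jaw": -1}, {"dx": -39.5, "dy": -12.4, "dz": -4, "roll": 0, "jaw": -1}, {"dx": 0, "dy": 0, "dz": 0, "roll": 0, "jaw": -1}])

```text
clock: 6.9
tool_pos: [0.599, -0.02, 0.2033]
eef_rot: [0.315, 0.949, -0.001, 0.001]
contact_force: [0.1, 0.5, 0.6]
width: 1.001
grasp_force: 0.0
```

```bash
python3 -c "
from h import *
go(.5406,.029,.15)
for n in ('wrist','scene','side'):
    im,d,K,k1,T=cam(n); P=cloud(d,K,k1,T).reshape(-1,3)
    m=(np.hypot(P[:,0]-.5406,P[:,1]-.029)<.05)&(P[:,2]>.117)&(P[:,2]<.131);a=P[m]
    print(n,m.sum(),np.median(a,0).round(4),cv2.minEnclosingCircle(np.float32(a[:,:2])) if len(a) else 0)
    p=np.array([.538,.1205])+.11*np.array([np.cos(2.488),np.sin(2.488)])
    m=(np.hypot(P[:,0]-p[0],P[:,1]-p[1])<.03)&(P[:,2]>.077)&(P[:,2]<.1);a=P[m]; print(' knob',m.sum(),np.median(a,0).round(4),p)
    if n=='wrist': cv2.imwrite('pics/w3.png',im[...,::-1]); np.savez('w3.npz',im=im,d=d,K=K,k1=k1,T=T)
"
```

```text
clock 6.9 pos [ 0.599  -0.02    0.2033] yaw 0.931 tilt [ 0.002 -0.002 -1.   ] j [-0.23  0.27  1.58 -0.    1.29 -1.16] f [0.1 0.5 0.6]
tool mm [76.2  4.4 53.1]
wrist 6558 [0.5442 0.0298 0.1253] ((0.5452275276184082, 0.029022639617323875), 0.03235587477684021)
 knob 0 [nan nan nan] [0.45067051 0.18738468]
scene 162 [0.5376 0.0245 0.122 ] ((0.5420995354652405, 0.0253212358802557), 0.032322514802217484)
 knob 16 [0.449  0.181  0.0789] [0.45067051 0.18738468]
side 342 [0.5443 0.0221 0.1253] ((0.5469061136245728, 0.028758391737937927), 0.03385155275464058)
 knob 36 [0.4532 0.1832 0.0809] [0.45067051 0.18738468]
  return _methods._mean(a, axis=axis, dtype=dtype,
  ret = um.true_divide(
```

View pics/w3.png

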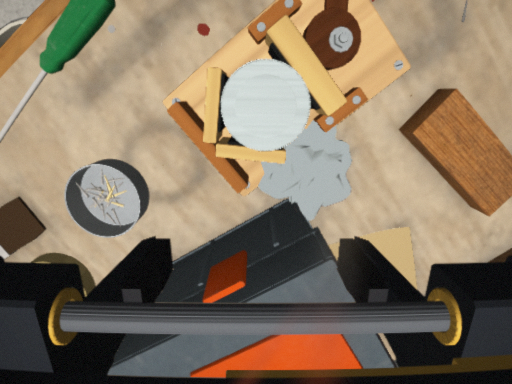

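The cap is clear at (265,104), seated against the V, with the jaw on the jar. I'll check the clearance to the toolbox before going down.

```bash
python3 -c "
from h import *
go(.5452,.0295,.103)
im,d,K,k1,T=ld('w3');P=cloud(d,K,k1,T).reshape(-1,3);f=ld('side');Q=cloud(f[1],*f[2:]).reshape(-1,3)
for A in(P,Q):
  for y in (-.06,0,.05,.1):
    a=A[(abs(A[:,1]-y)<.025)&(A[:,0]>.6)&(A[:,0]<.9)&(A[:,2]>.1)&(A[:,2]<.3)]; a=a if len(a) else np.full((1,3),np.nan)
    print(y,len(a),np.percentile(a[:,0],1).round(3),np.percentile(a[:,2],99).round(3))
"
```

```text
clock 7.05 pos [ 0.5958 -0.0151  0.2021] yaw 0.934 tilt [-0.002  0.001 -1.   ] j [-0.22  0.26  1.59  0.    1.3  -1.16] f [ 0.3 -0.3  0. ]
tool mm [67.   5.8 99.2]
-0.06 6102 0.624 0.185
0 9341 0.6 0.296
0.05 11540 0.602 0.295
0.1 1 nan nan
-0.06 1166 0.625 0.186
0 343 0.639 0.185
0.05 1 nan nan
0.1 1 nan nan
```

```bash
python3 -c "
from h import *
for i in range(2):
    im,d,K,k1,T=cam('wrist'); P=cloud(d,K,k1,T).reshape(-1,3)
    m=(np.hypot(P[:,0]-.5406,P[:,1]-.029)<.05)&(P[:,2]>.117)&(P[:,2]<.131);a=P[m]
    (x,y),r=cv2.minEnclosingCircle(np.float32(a[:,:2])); print(x,y,r,np.median(a[:,2]))
    g=cv2.inRange(cv2.cvtColor(im,cv2.COLOR_RGB2HSV),(0,0,150),(179,60,255)); h=P.reshape(384,512,3)[...,2]; M=((h>.117)&(h<.131)).astype('uint8'); c=max(cv2.findContours(M,0,1)[0],key=cv2.contourArea); e=cv2.fitEllipse(c); print(e, onplane(e[0],.123,K,k1,T).round(4)); 
    go(x,y,.15)
"
```

```text
0.5452457070350647 0.02909962087869644 0.03244801610708237 0.12525226085653307
((262.67877197265625, 113.20948791503906), (88.96188354492188, 91.05510711669922), 9.810667037963867) [[0.5444 0.0297 0.123 ]]
clock 7.1 pos [ 0.5956 -0.0145  0.2021] yaw 0.935 tilt [-0.002  0.001 -1.   ] j [-0.22  0.26  1.59  0.    1.3  -1.16] f [-0.6 -0.3 -0.5]
tool mm [66.4  5.2 52.3]
0.5452687740325928 0.029119346290826797 0.03242213651537895 0.1252543840670022
((262.2484130859375, 113.85436248779297), (88.87763977050781, 90.84938049316406), 8.349638938903809) [[0.5444 0.0298 0.123 ]]
clock 7.15 pos [ 0.5957 -0.0142  0.2023] yaw 0.936 tilt [-0.001  0.    -1.   ] j [-0.22  0.26  1.59  0.    1.29 -1.16] f [ 1.  -0.1 -0.8]
tool mm [66.2  5.  52.4]
```

>>> carry_out(targets=[{"dx": 22, "dy": 1.7, "dz": 0, "roll": 0, "jaw": -1}, {"dx": 22, "dy": 1.7, "dz": 0, "roll": 0, "jaw": -1}, {"dx": 22, "dy": 1.6, "dz": 0, "roll": 0, "jaw": -1}, {"dx": 0, "dy": 0, "dz": 26, "roll": 0.1, "jaw": -1}, {"dx": 0, "dy": 0, "dz": 26, "roll": 0.09, "jaw": -1}, {"dx": 0, "dy": 0, "dz": 0, "roll": 0, "jaw": -1}, {"dx": 0, "dy": 0, "dz": 0, "roll": 0, "jaw": -1}])

```text
clock: 7.85
tool_pos: [0.5459, 0.0287, 0.1509]
eef_rot: [0.4, 0.917, -0.0, -0.0]
contact_force: [0.6, 0.7, 0.4]
width: 1.001
grasp_force: 0.0
```

```bash
python3 -c "
from h import *
go(.545,.0293,.103)"
```

```text
clock 7.85 pos [0.5459 0.0287 0.1509] yaw 0.749 tilt [-0.001  0.    -1.   ] j [-0.16  0.22  1.76  0.    1.17 -0.91] f [0.6 0.7 0.4]
tool mm [ 1.  -0.2 47.9]
```

>>> carry_out(targets=[{"dx": 1, "dy": 0, "dz": 24, "roll": 0, "jaw": -1}, {"dx": 0, "dy": 0, "dz": 16, "roll": 0, "jaw": -1}, {"dx": 0, "dy": 0, "dz": 8, "roll": 0, "jaw": -1}, {"dx": 0, "dy": 0, "dz": 0, "roll": 0, "jaw": -1}, {"dx": 0, "dy": 0, "dz": 0, "roll": 0, "jaw": 1}, {"dx": 0, "dy": 0, "dz": 0, "roll": 0, "jaw": 1}, {"dx": 0, "dy": 0, "dz": 0, "roll": 0, "jaw": 1}, {"dx": 0, "dy": 0, "dz": 0, "roll": 0, "jaw": 1}, {"dx": 0, "dy": 0, "dz": 0, "roll": 0, "jaw": 1}], force=8)

```text
clock: 8.75
tool_pos: [0.5463, 0.0283, 0.1035]
eef_rot: [0.401, 0.916, 0.0, 0.001]
contact_force: [-0.8, -1.1, 4.9]
width: 0.718
grasp_force: 8.0
```

```bash
python3 -c "
from h import *
go(.545,.0293,.103); s=monitor.sense(); print(s['width']*88,s['grasp_force'],s['moment'])"
```

```text
clock 8.75 pos [0.5463 0.0283 0.1035] yaw 0.745 tilt [ 0.001 -0.    -1.   ] j [-0.17  0.28  1.78 -0.    1.08 -0.91] f [-0.8 -1.1  4.9]
tool mm [ 1.6 -0.3  0.5]
63.20232901563875 8.000194929882127 [-0.18277099  0.22815128  0.04002035]
```

>>> carry_out(targets=[{"dx": 0, "dy": 0, "dz": 0, "roll": 0, "jaw": 1}, {"dx": 0, "dy": 0, "dz": 0, "roll": 0, "jaw": 1}, {"dx": 0, "dy": 0, "dz": -0.2, "roll": -0.1, "jaw": 1}, {"dx": 0, "dy": 0, "dz": -0.2, "roll": -0.1, "jaw": 1}, {"dx": 0, "dy": 0, "dz": -0.3, "roll": -0.1, "jaw": 1}], force=45)

```text
clock: 9.25
tool_pos: [0.5467, 0.0286, 0.1042]
eef_rot: [0.258, 0.966, 0.0, 0.001]
contact_force: [1.1, 0.5, 2.1]
width: 0.703
grasp_force: 45.0
```

```bash
python3 -c "
from h import *
go(.545,.0293,.104); s=monitor.sense(); print(s['width']*88,s['grasp_force'],s['moment'])"
```

```text
clock 9.25 pos [0.5467 0.0286 0.1042] yaw 1.048 tilt [ 0.002  0.    -1.   ] j [-0.16  0.28  1.78  0.    1.08 -1.21] f [1.1 0.5 2.1]
tool mm [ 1.9 -0.2  0.2]
61.85573719625086 44.99858743016375 [ 0.00457203 -0.17485077 -0.39369558]
```

>>> carry_out(targets=[{"dx": 0, "dy": 0, "dz": -0.3, "roll": -0.1, "jaw": 1}, {"dx": 0, "dy": 0, "dz": -0.2, "roll": -0.1, "jaw": 1}, {"dx": 0, "dy": 0, "dz": -0.3, "roll": -0.1, "jaw": 1}, {"dx": 0, "dy": 0, "dz": -0.2, "roll": -0.1, "jaw": 1}, {"dx": 0, "dy": 0, "dz": -0.3, "roll": -0.1, "jaw": 1}, {"dx": 0, "dy": 0, "dz": -0.2, "roll": -0.06, "jaw": 1}, {"dx": 0, "dy": 0, "dz": 0, "roll": 0, "jaw": 1}, {"dx": 0, "dy": 0, "dz": 0, "roll": 0, "jaw": 1}])

```text
clock: 10.05
tool_pos: [0.5458, 0.029, 0.1048]
eef_rot: [-0.016, 1.0, 0.0, -0.0]
contact_force: [-0.1, 2.4, -0.3]
width: 0.708
grasp_force: 45.0
```

```bash
python3 -c "
from h import *
go(.545,.0293,.1055); s=monitor.sense(); print(s['width']*88,s['grasp_force'],s['moment'])
im,*_=cam('side'); C=cv2.resize(im[165:265,230:345],None,fx=5,fy=5,interpolation=2); cv2.imwrite('pics/side1.png',C[...,::-1])"
```

```text
clock 10.05 pos [0.5458 0.029  0.1048] yaw 1.603 tilt [-0.     0.001 -1.   ] j [-0.16  0.28  1.78  0.    1.08 -1.77] f [-0.1  2.4 -0.3]
tool mm [ 0.8  0.4 -0.7]
62.33039393594139 44.99989513496985 [ 0.43531365 -0.07683174 -0.03829021]
```

View pics/side1.png

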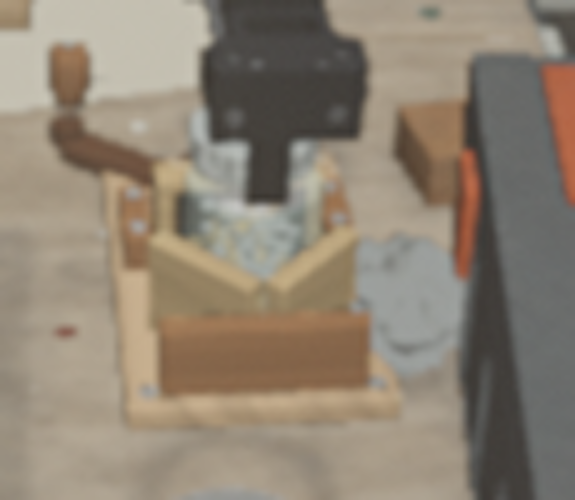

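The side view shows the fingers on the cap at (268,170), the lever over at the left (70,75), and the jar seated. On to a total turn of about 1.15 rad.

>>> carry_out(targets=[{"dx": 0, "dy": 0, "dz": -0.2, "roll": -0.1, "jaw": 1}, {"dx": 0, "dy": 0, "dz": -0.2, "roll": -0.1, "jaw": 1}, {"dx": 0, "dy": 0, "dz": -0.1, "roll": -0.1, "jaw": 1}, {"dx": 0, "dy": 0, "dz": 0, "roll": 0, "jaw": 1}, {"dx": 0, "dy": 0, "dz": -2, "roll": 0, "jaw": 1}, {"dx": 0, "dy": 0, "dz": 0, "roll": 0, "jaw": 1}])

```text
clock: 10.7
tool_pos: [0.5458, 0.0292, 0.1072]
eef_rot: [-0.164, 0.986, 0.0, 0.0]
contact_force: [1.8, 4.2, -0.9]
width: 0.709
grasp_force: 45.0
```

```bash
python3 -c "
from h import *
go(.545,.0293,.1055); s=monitor.sense(); print(s['width']*88,s['grasp_force'],s['moment'])"
```

```text
clock 10.7 pos [0.5458 0.0292 0.1072] yaw 1.901 tilt [ 0.     0.001 -1.   ] j [-0.16  0.28  1.78  0.    1.08 -2.07] f [ 1.8  4.2 -0.9]
tool mm [0.7 0.3 1.7]
62.38424671664598 44.9996368396387 [ 0.84205158 -0.2861378   0.02463783]
```

>>> carry_out(targets=[{"dx": 0, "dy": 0, "dz": -1.5, "roll": 0, "jaw": 1}, {"dx": 0, "dy": 0, "dz": -1.5, "roll": 0, "jaw": 1}, {"dx": 0, "dy": 0, "dz": -2, "roll": 0, "jaw": 1}, {"dx": 0, "dy": 0, "dz": 0, "roll": 0, "jaw": 1}])

```text
clock: 11.1
tool_pos: [0.5454, 0.029, 0.1122]
eef_rot: [-0.165, 0.986, 0.0, -0.0]
contact_force: [0.4, 4.9, -1.5]
width: 0.704
grasp_force: 45.0
```

>>> carry_out(targets=[{"dx": 0, "dy": 0, "dz": -4, "roll": 0, "jaw": 1}, {"dx": 0, "dy": 0, "dz": -5, "roll": 0, "jaw": 1}, {"dx": 0, "dy": 0, "dz": -6, "roll": 0, "jaw": 1}, {"dx": 0, "dy": 0, "dz": -8, "roll": 0, "jaw": 1}, {"dx": 0, "dy": 0, "dz": -8, "roll": 0, "jaw": 1}, {"dx": 0, "dy": 0, "dz": -8, "roll": 0, "jaw": 1}, {"dx": 0, "dy": 0, "dz": 0, "roll": 0, "jaw": 1}, {"dx": 0, "dy": 0, "dz": 0, "roll": 0, "jaw": 1}, {"dx": 0, "dy": 0, "dz": 0, "roll": 0, "jaw": 1}, {"dx": 0, "dy": 0, "dz": 0, "roll": 0, "jaw": 1}])

```text
clock: 12.1
tool_pos: [0.5455, 0.0286, 0.1509]
eef_rot: [-0.166, 0.986, 0.0, -0.0]
contact_force: [0.4, 0.4, -1.1]
width: 0.705
grasp_force: 45.0
```

```bash
python3 -c "
from h import *
go(.545,.0293,.15); s=monitor.sense(); print(s['width']*88,s['grasp_force'],s['moment'])
im,d,K,k1,T=cam('side'); C=cv2.resize(im[145:245,230:345],None,fx=5,fy=5,interpolation=2); cv2.imwrite('pics/side2.png',C[...,::-1])"
```

```text
clock 12.1 pos [0.5455 0.0286 0.1509] yaw 1.905 tilt [-0.001  0.    -1.   ] j [-0.16  0.21  1.76 -0.    1.17 -2.07] f [ 0.4  0.4 -1.1]
tool mm [0.2 0.8 0.9]
62.03222710824401 44.99979355066898 [-0.00642315 -0.00350302  0.00941207]
```

View pics/side2.png

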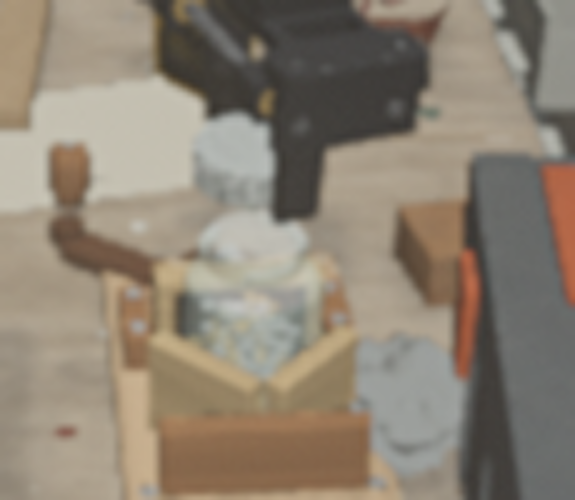

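The cap is held level above the open jar: cap at (240,160), rim at (255,235). The lever is over, the jar is seated, and the wrist force is near zero. Handing in.

```bash
python3 -c "
from h import *
print(arm.sign_off())"
```

```text
the job is handed in; nothing more can be done
None
```

The job is handed in: the jar is clamped with the lever at its stop (about 1.5 rad), and the unscrewed cap is held level about 3 cm above the open jar; the sign-off returned no verdict.

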